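# Clamp the bit and index the sledge one hole on

### The arm

A 6-joint arm with a two-finger parallel gripper is mounted at the origin on a cart in front of the work surface, level with it; the furniture and walls round the work are solid. World frame = base frame: x ahead of the robot, y to its left, z up, the work surface at z = 0. Lengths are in m, angles in rad, forces in N, time in s.
With the tool pointing down it reaches from about 0.3 to 0.875 m from the base axis. Payload 6.4 kg.
Tool frame: the origin (TCP) lies at the very end of the fingers, on their centre line; the grasp point (between the pads) lies 19 mm behind it; z points along the fingers, y is the line along which they close (so a half turn about z gives the same grasp; the last joint's range is limited). The gripper opens to 88 mm and grips with 3 to 60 N. Pads are 18 mm wide; open, the fingers measure 123 mm over their backs; the gripper's body (75 mm by 187 mm) begins 45 mm behind the grasp point.
Start: joints at [0.986, 0.181, 1.607, -0, 1.354, -0.206], TCP at [0.213, 0.534, 0.239] pointing down, gripper open.
Joint ranges: [-2.99, 2.99], [-0.89, 2.07], [0.3, 2.58], [-1.14, 4.28], [0, 2.63], [-3.12, 3.12]. Speed limits (rad/s): [2.57, 2.57, 3.01, 3.14, 3.14, 3.14].

### API

Orientations are given as [roll, pitch, yaw] about the fixed x, y, z axes, in that order (R = Rz(yaw) Ry(pitch) Rx(roll)).
In Python, from plant import readout, cams, manip gives the robot as it stands.
- The arm moves only by the shell command python3 -m creep 'ROWS' [FORCE]. ROWS is JSON, a list of rows, each a list of 3 entries, a list of its own where there are three numbers: the gripper's target within -1 to 1 (fully open at 1, half-way at 0, shut at -1), then the shift along the tool's x, y, z in units of 0.6 m (1.0 is 0.6 m), then the turn about the tool's z in units of 90 degrees (1.0 is 90 degrees). In form: [[jaw, [x, y, z], roll], ...]. A call has 1 to 5 rows; each row is the pose to reach, as a shift and turn from the pose commanded when the call began, along the tool's axes at that moment; what a row does not reach only later rows make up. A row lasts 1/8 s, in which the tool goes at most 62.5 mm and 10.7 degrees, less where a joint would pass 70% of its speed; a pose out of reach is approached as far as the arm can. A call with a number of a shift or a turn outside -1 to 1 is refused whole. A call with a gripper value outside its range is refused whole. The fingers move at their own pace and stop on an object; FORCE is the grip in N (left out, the last holds). Time passes only in rows, so rows that repeat a pose let the fingers close. It gives the time, the measured TCP pose, the force, the opening and the grip force at its end, in the units of the state.
- readout.get_state(): the state, without advancing time (a new reading comes with each control period).
- cams.camera(name): name is "side" or "top"; returns the picture (384x512x3 uint8, blue, green, red); there is no depth.
- cams.camera_model(name): a dict with "vertical_fov" (degrees; the focal length in pixels is half the picture's height over the tangent of half this angle, whatever the lens; pixels are square), "cx", "cy" (the principal point, pixels), "k1" (the pictures are not rectified: a ray, as slopes to the right and down, at radius r is drawn at 1 + k1 r^2 times it, then the intrinsics apply), "R" (3x3) and "t" (3): a world point X has camera coordinates R X + t. Camera axes: x right, y down, z forward; pixel columns grow to the right and rows downward; lengths in m; the calibration is good to about 2 mm. A picture is of the moment at which its call begins. camera_model takes no time and is no camera call.
- manip.sign_off(): hands the job in; it is judged then, once.
The state is a dict: "clock": time; "qpos": joint angles; "joint_vel": joint speeds; "joint_efforts": joint torques, N m; "tcp_pos": TCP position; "ee_rot": TCP orientation; "wrist_force": force on the tool from outside, world axes, zero at the start; "wrist_torque": the same for the moment, N m; "finger_gap": opening from 0.0 (shut) to 1.0 (fully open); "grasp_force": force on a finger pad.
Only numpy, scipy, OpenCV 4.12 (cv2) and the standard library are available. Lean on these libraries where they do the work, as an engineer would, in place of code of your own. Each camera call takes 0.05 s, during which the arm holds its last target. There are 200 camera calls.

### The job

The countersink bit stands loose in the chuck on the blue sliding sledge: turn the black chuck sleeve clockwise, seen from above, until the jaws are tight on the bit. Then pull up the red lock knob, slide the sledge along the rail towards the chuck end to the next hole, and let the pin drop fully home there; finish while still gripping the red knob, with the pin kept fully home. Leave the mug, the hex keys and the black tape roll where they are.

Things in the scene. Friction and masses are not known exactly. Their poses are not given: they have to be found in the camera images.
- rail: aluminium square tube 40 mm wide and 340 mm long, fixed to the bench on two feet, with 10 mm holes every 50 mm along its top (50 mm above the bench). Origin: bench level, middle of its length; y runs along the tube, from the red-knob end of the sledge towards its chuck end (the direction to slide), z up. A blue sledge, a tube section 54 mm wide and 210 mm long with its top 60 mm above the bench, rides on it and carries the red knob and, 140 mm further along +y, the chuck
- carriage (a joint): slide of the blue sledge along the rail's +y in m: 0 at the start, locked in its first hole; 0.050 is the next hole (the pin has about 1 mm play in a hole); stops at -0.030 and 0.065; friction about 1.5 N
- plunger (a joint): lift of the red lock knob in m: 0 with the pin fully home, its tip 10 mm deep in the hole; the pin is clear of the rail from 0.010; stop at 0.016. A spring pushes it down with 6 N at 0 and 12 N at 0.016. Let down between holes, the pin rides on the rail's top and snaps into the next hole it meets
- lock_knob: red lock knob, an upright cylinder 24 mm across; origin in its middle, the knob reaching from 18 mm below this point to 13 mm above it (point 108 mm above the bench when home). Moves with the knob; the knob does not turn. Below it stands a 19 mm guide post; the sledge's top is 48 mm below this point
- chuck_sleeve (a joint): turn of the chuck sleeve in rad, growing clockwise seen from above: 0 fully open; the jaws meet the bit at about 1.17 and then grip it harder up to the stop at 1.35; tight means turned up to that stop or nearly so. Starts between 0 and 0.25. Drag 0.25 N m; it stays where it is left. Each radian closes the jaws 3 mm
- chuck_top (a point): on the chuck's vertical axis, at the height of the sleeve's top rim, 107 mm above the bench; moves with the sledge. The sleeve is black, ribbed, 48 mm across and 33 mm high below this point; the bit's head stands 14 mm above it. The point's axes are the rail's
- jaw_a: one of the three steel jaws inside the chuck, 5 mm wide, coupled to the sleeve; its origin is on the chuck's axis at bench level when open
- bit: loose brass-coloured countersink bit, 45 mm long, 10 mm shank, 15 mm head, standing in the chuck's bore with its head up; origin at its foot, z along it, about 31 mm below the sleeve's top rim
- mug_1: white mug with blue dots, 92 mm across and 93 mm high, to be left alone; origin under its middle
- hex_keys: blue hex key set, 97x100x26 mm, to be left alone; origin under its middle
- tape_roll: roll of black insulating tape, 64 mm across and 19 mm high, lying flat, to be left alone; origin under its middle

How it is judged:
On the way, in this order (a step that is already met when the one before it is completed fails the run):
1. the jaws are closed tight on the bit, the sledge still in its first hole (value of joint chuck_sleeve above 1.2 rad and contact force between jaw_a and bit above 2 N and angle between bit's own z axis and vertical below 0.12 rad and z of bit in the frame of chuck_top between -0.036 and -0.026 m and value of joint carriage below 0.01 m), for 0.2 s.
2. the red knob is pulled up so that the pin is clear of its hole (value of joint plunger above 0.009 m), for 0.05 s.
3. the sledge is at the next hole with the pin fully home (value of joint carriage between 0.0475 and 0.0525 m and value of joint plunger below 0.002 m), for 0.2 s.
At the end, for the whole second after the job is handed in: The sledge stands 50 mm along (within 2.5 mm) with the pin home (knob lift under 2 mm), the fingers still hold the red knob (over 3 N), the sleeve is closed beyond 1.2 rad, and the bit stands upright (within 0.12 rad) in the bore with the jaw pressing on it with over 2 N (all of step 3 and value of joint chuck_sleeve above 1.2 rad and contact force between jaw_a and bit above 2 N and angle between bit's own z axis and vertical below 0.12 rad and z of bit in the frame of chuck_top between -0.036 and -0.026 m and contact force between the fingers and lock_knob above 3 N); the arm keeps its last pose, push and grip.
It fails at once if the mug, the hex keys or the tape roll is moved more than 30 mm (distance of any of mug_1, hex_keys, tape_roll from where it was at the start of the episode above 0.03 m).
It also fails if it takes over 45 s, if anything falls off the work surface, if the arm or the gripper's body presses on something with over 40 N, if the wrist force passes 120 N, or if a joint passes its speed limit or range.

## Working session

There is one attempt and no reset: what is moved stays moved. The work goes in short steps, Python scripts to look and compute and a shell command to move; the robot and the scene stay as the last step left them, time stands still between calls to the robot, and variables do not carry over. Pictures are saved under pics/ and viewed, at most 10 in all, crops included, and the job is handed in when it is done.

```bash
mkdir -p pics; cat > h.py <<'E'
import numpy as np, cv2
from plant import readout, cams, manip
def ray(m,px):
    f=192/np.tan(np.radians(m["vertical_fov"])/2)
    d=(np.array(px,float)-[m["cx"],m["cy"]])/f
    u=d.copy()
    for _ in range(30): u=d/(1+m["k1"]*(u@u))
    R=np.array(m["R"]);t=np.array(m["t"])
    return -R.T@t, R.T@np.array([u[0],u[1],1])
def plane(m,px,z):
    c,d=ray(m,px); return c+d*(z-c[2])/d[2]
def proj(m,X):
    f=192/np.tan(np.radians(m["vertical_fov"])/2)
    p=np.array(m["R"])@X+np.array(m["t"]);u=p[:2]/p[2]
    return u*(1+m["k1"]*(u@u))*f+[m["cx"],m["cy"]]
E
python3 - <<'E'
from h import *
for n in("top","side"):
    im=cams.camera(n); cv2.imwrite(f"pics/{n}0.png",im); m=cams.camera_model(n); print(n,m, ray(m,(256,192)))
    hsv=cv2.cvtColor(im,cv2.COLOR_BGR2HSV)
    for c,lo,hi in(("red",(0,140,60),(8,255,255)),("red2",(172,140,60),(180,255,255)),("blue",(100,120,40),(125,255,255)),("brass",(15,90,80),(35,255,255))):
        k,_,st,ce=cv2.connectedComponentsWithStats(cv2.inRange(hsv,lo,hi))
        print(c,[(st[i].tolist(),ce[i].round(1).tolist()) for i in range(1,k) if st[i][4]>25])
print(readout.get_state())
E
```

```text
top {'vertical_fov': 54.66100594888384, 'cx': 262.42803340641495, 'cy': 185.51137933797074, 'k1': -0.0048184609554905245, 'R': array([[ 0.02527056, -0.99952411,  0.01769053],
       [-0.98396303, -0.02799502, -0.17616198],
       [ 0.17657339, -0.01295512, -0.98420222]]), 't': array([0.1701357 , 0.56003403, 1.18035021])} (array([0.33833492, 0.20102447, 1.25735021]), array([ 0.15895055,  0.0038503 , -0.9875851 ]))
red [([188, 8, 10, 23, 69], [192.6, 19.0]), ([204, 8, 7, 22, 62], [207.4, 18.3]), ([254, 126, 6, 7, 32], [256.6, 128.8]), ([174, 131, 37, 10, 152], [193.4, 136.7]), ([3, 152, 10, 6, 43], [7.8, 154.6]), ([34, 165, 17, 14, 63], [43.9, 173.1]), ([87, 234, 37, 20, 64], [104.9, 243.4]), ([17, 258, 15, 9, 61], [24.9, 261.4]), ([0, 267, 14, 6, 27], [6.4, 269.4])]
red2 []
blue [([41, 0, 33, 18, 300], [57.8, 7.3]), ([86, 1, 34, 14, 196], [101.8, 8.2]), ([220, 10, 6, 22, 55], [222.8, 19.4]), ([216, 165, 62, 27, 605], [248.1, 179.1]), ([141, 219, 15, 24, 89], [148.7, 229.6])]
brass [([235, 8, 7, 26, 133], [238.0, 20.2]), ([163, 11, 10, 11, 26], [167.8, 16.9]), ([330, 142, 60, 38, 755],
[... 2568 characters left out ...]
5, 377.6])]
{'clock': 0.1, 'qpos': array([ 9.85720222e-01,  1.81462578e-01,  1.60783810e+00, -1.60408096e-06,
        1.35376695e+00, -2.06300228e-01]), 'joint_vel': array([ 0.0011152 , -0.00304474, -0.0032153 , -0.00016927,  0.00152543,
        0.0002718 ]), 'joint_efforts': array([ 7.48067723e-04, -4.34827173e+01, -3.42693293e+01,  7.03755696e-02,
        3.41670227e-02,  2.02810884e-05]), 'tcp_pos': array([0.21236162, 0.53387448, 0.23793635]), 'ee_rot': array([-3.14014864e+00, -3.00599744e-04,  2.76281691e+00]), 'wrist_force': array([-0.5321836 , -0.66107592,  0.15299706]), 'wrist_torque': array([ 0.016642  , -0.01530517, -0.03428401]), 'grasp_force': 0.0, 'finger_gap': 1.002208646160253}
```

View pics/top0.png

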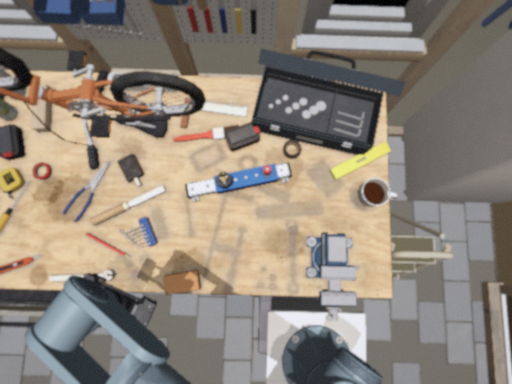

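View pics/side0.png

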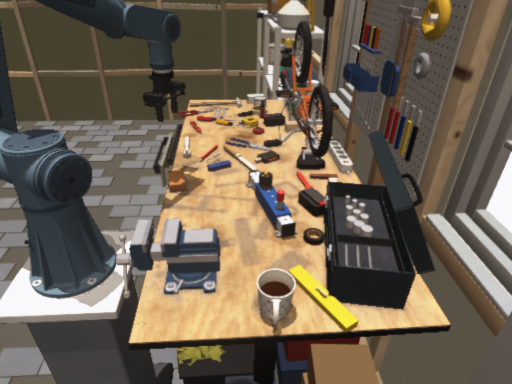

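The top view shows the rail from (187,189) to (290,170), with the chuck near (224,180) and the red knob near (267,170). The side view shows the knob near (281,196) and the chuck near (265,178). I'll take a closer look at both.

```bash
python3 - <<'E'
from h import *
a=cv2.imread("pics/top0.png")[150:210,180:300]; b=cv2.imread("pics/side0.png")[160:240,235:315]
cv2.imwrite("pics/crop.png",np.hstack([cv2.resize(a,(480,240),interpolation=2),cv2.resize(b,(240,240),interpolation=2)]))
for n,(x0,y0,x1,y1) in(("top",(180,150,300,210)),("side",(235,160,315,240))):
    im=cv2.imread(f"pics/{n}0.png")[y0:y1,x0:x1];hsv=cv2.cvtColor(im,cv2.COLOR_BGR2HSV)
    M=cv2.inRange(hsv,(0,110,60),(9,255,255))|cv2.inRange(hsv,(170,110,60),(180,255,255))
    D=cv2.inRange(hsv,(0,0,0),(180,120,60))
    for c,mm in(("red",M),("dark",D)):
        k,_,st,ce=cv2.connectedComponentsWithStats(mm)
        print(n,c,[((st[i][:2]+[x0,y0]).tolist(),st[i][2:].tolist(),(ce[i]+[x0,y0]).round(1).tolist()) for i in range(1,k) if st[i][4]>12])
m=cams.camera_model("top");s=cams.camera_model("side")
for p,z in(((187.5,189),.05),((290,169.5),.05),((224,180),.107),((267,170),.121)): 
    X=plane(m,p,z);print(p,X,proj(s,X))
E
```

```text
top red [([264, 166], [7, 8, 34], [266.9, 170.0])]
top dark []
side red [([297, 171], [16, 18, 103], [303.5, 180.4]), ([277, 190], [8, 12, 79], [280.2, 195.1])]
side dark [([297, 160], [18, 9, 154], [305.9, 164.0]), ([260, 175], [12, 14, 133], [265.3, 182.2]), ([256, 187], [20, 40, 195], [265.8, 207.3]), ([302, 191], [13, 13, 40], [308.4, 196.2]), ([299, 193], [16, 23, 153], [306.8, 204.1]), ([281, 224], [14, 13, 148], [287.8, 230.0]), ([304, 231], [11, 9, 37], [306.8, 236.6])]
(187.5, 189) [0.53630159 0.43093482 0.05      ] [255.04319068 171.6683225 ]
(290, 169.5) [0.6117415  0.09464626 0.05      ] [287.93158524 224.78576448]
(224, 180) [0.55889914 0.30730113 0.107     ] [264.56244546 174.54293762]
(267, 170) [0.59194971 0.17299818 0.121     ] [279.40710588 191.63080673]
```

View pics/crop.png

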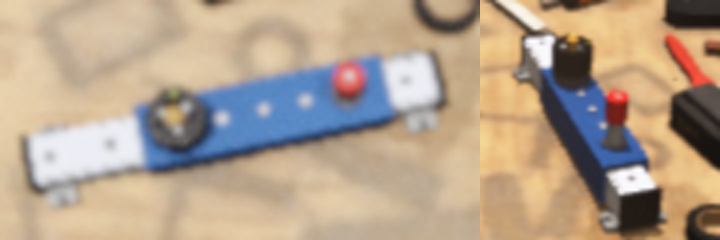

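The chuck is at about (0.562, 0.307) and the knob at about (0.593, 0.172). They are 138 mm apart and the rail measures 344 mm, so both agree with the given sizes. I'll move over the chuck.

```bash
cat >> h.py <<'E'
from scipy.spatial.transform import Rotation as Ro
def go(X):
    s=readout.get_state(); R=Ro.from_euler('xyz',s["ee_rot"])
    print("t",s["clock"],"tcp",s["tcp_pos"].round(4),"rot",s["ee_rot"].round(3),"F",s["wrist_force"].round(1),"T",s["wrist_torque"].round(2),"gap",round(s["finger_gap"],3),"gf",s["grasp_force"],"q6",s["qpos"][5].round(2))
    for x in X: print("units to",x,(R.inv().apply(np.array(x)-s["tcp_pos"])/.6).round(4))
E
python3 -m creep '[[1,[-0.682,-0.136,0.08],0],[1,[-0.682,-0.136,0.08],0],[1,[-0.682,-0.136,0.08],0],[1,[-0.682,-0.136,0.08],0],[1,[-0.682,-0.136,0.08],0]]'
python3 -c "from h import *;go([[.562,.307,.17]])"
```

```text
clock: 0.72
tcp_pos: [0.4743, 0.3639, 0.2025]
ee_rot: [-3.141, -0.0, 2.763]
wrist_force: [1.2, 1.2, 0.6]
finger_gap: 1.001
grasp_force: 0.0
t 0.725 tcp [0.4743 0.3639 0.2025] rot [-3.141 -0.     2.763] F [1.2 1.2 0.6] T [ 0.03 -0.02  0.03] gap 1.001 gf 0.0 q6 -0.74
units to [0.562, 0.307, 0.17] [-0.1708 -0.034   0.0541]
```

```bash
python3 -m creep '[[1,[-0.17,-0.034,0.054],0],[1,[-0.17,-0.034,0.054],0],[1,[-0.17,-0.034,0.054],0],[1,[-0.17,-0.034,0.054],0]]' 10
python3 - <<'E'
from h import *
go([[.562,.307,.078]])
a=cams.camera("top");b=cams.camera("side")
cv2.imwrite("pics/c2.png",np.hstack([cv2.resize(a[120:220,160:310],(600,400),interpolation=2)[:,100:500],cv2.resize(b[140:240,215:315],(400,400),interpolation=2)]))
E
```

```text
clock: 1.23
tcp_pos: [0.5597, 0.3087, 0.1702]
ee_rot: [-3.141, -0.001, 2.762]
wrist_force: [-0.3, -0.6, -0.1]
finger_gap: 1.004
grasp_force: 0.0
t 1.225 tcp [0.5597 0.3087 0.1702] rot [-3.141e+00 -1.000e-03  2.762e+00] F [-0.3 -0.6 -0.1] T [ 0.05  0.03 -0.02] gap 1.004 gf 0.0 q6 -0.87
units to [0.562, 0.307, 0.078] [-0.0049 -0.0011  0.1536]
```

View pics/c2.png

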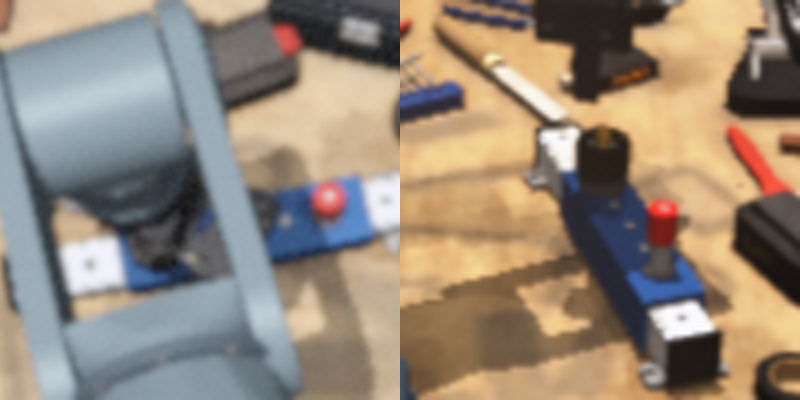

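Left, the top view has the wrist over the chuck at about (180,230), with the knob clear of it at (328,198). Right, the side view shows the fingers at (588,90) above the chuck at (603,150). I'll go down round the sleeve.

```bash
python3 -m creep '[[1,[-0.005,-0.001,0.08],0],[1,[-0.005,-0.001,0.153],0],[1,[-0.005,-0.001,0.153],0],[1,[-0.005,-0.001,0.153],0]]' 8
python3 -m creep '[[-0.1,[0,0,0],0],[-0.1,[0,0,0],0],[-0.1,[0,0,0],0],[-0.1,[0,0,0],0]]' 8
python3 -c "from h import *;go([[.562,.307,.078]])"
```

```text
clock: 1.82
tcp_pos: [0.5634, 0.308, 0.0809]
ee_rot: [3.14, 0.002, 2.764]
wrist_force: [-0.6, -0.0, 1.0]
finger_gap: 1.002
grasp_force: 0.0
clock: 2.33
tcp_pos: [0.5638, 0.3074, 0.0794]
ee_rot: [3.139, 0.002, 2.762]
wrist_force: [6.9, 8.8, -4.6]
finger_gap: 0.573
grasp_force: 5.7
t 2.325 tcp [0.5638 0.3074 0.0794] rot [3.139e+00 2.000e-03 2.762e+00] F [ 6.9  8.8 -4.6] T [ 1.43 -1.03 -0.06] gap 0.573 gf 5.669639346684789 q6 -0.88
units to [0.562, 0.307, 0.078] [ 0.0025 -0.0018  0.0024]
```

```bash
python3 -m creep '[[-0.2,[0,0.004,0],0],[-0.2,[0,0.004,0],0],[-0.2,[0,0.004,0],0],[-0.2,[0,0.004,0],0]]' 8
python3 -c "from h import *;go([])"
```

```text
clock: 2.82
tcp_pos: [0.5643, 0.3094, 0.0793]
ee_rot: [3.14, 0.001, 2.763]
wrist_force: [2.9, 3.4, 2.1]
finger_gap: 0.539
grasp_force: 8.0
t 2.825 tcp [0.5643 0.3094 0.0793] rot [3.140e+00 1.000e-03 2.763e+00] F [2.9 3.4 2.1] T [ 0.42 -0.43 -0.2 ] gap 0.539 gf 7.998403989088274 q6 -0.87
```

```bash
python3 -m creep '[[-0.4,[0,0.0015,0],0],[-0.4,[0,0.0015,0],0],[-0.4,[0,0.0015,0],0.06],[-0.4,[0,0.0015,0],0.13],[-0.4,[0,0.0015,0],0.2]]' 45
python3 -c "from h import *;go([])"
```

```text
clock: 3.45
tcp_pos: [0.5639, 0.3095, 0.0793]
ee_rot: [-3.14, 0.0, 2.446]
wrist_force: [-1.8, -1.3, 7.7]
finger_gap: 0.526
grasp_force: 45.0
t 3.45 tcp [0.5639 0.3095 0.0793] rot [-3.14   0.     2.446] F [-1.8 -1.3  7.7] T [0.11 0.   0.25] gap 0.526 gf 45.00529676960468 q6 -0.56
```

```bash
python3 -m creep '[[-0.4,[0,0,0],0.08],[-0.4,[0,0,0],0.16],[-0.4,[0,0,0],0.24],[-0.4,[0,0,0],0.32],[-0.4,[0,0,0],0.4]]'
python3 -c "from h import *;go([])"
python3 -m creep '[[-0.4,[0,0,0],0.06],[-0.4,[0,0,0],0.12],[-0.4,[0,0,0],0.12]]'
python3 -c "from h import *;go([])"
```

```text
clock: 4.08
tcp_pos: [0.5625, 0.3093, 0.0792]
ee_rot: [-3.138, 0.001, 1.818]
wrist_force: [-7.8, -2.7, 11.5]
finger_gap: 0.53
grasp_force: 45.1
t 4.075 tcp [0.5625 0.3093 0.0792] rot [-3.138e+00  1.000e-03  1.818e+00] F [-7.8 -2.7 11.5] T [-0.31  0.48  0.26] gap 0.53 gf 45.05036250370722 q6 0.07
clock: 4.45
tcp_pos: [0.5621, 0.3093, 0.0792]
ee_rot: [-3.137, 0.002, 1.632]
wrist_force: [-10.0, -4.1, 11.0]
finger_gap: 0.526
grasp_force: 45.1
t 4.45 tcp [0.5621 0.3093 0.0792] rot [-3.137e+00  2.000e-03  1.632e+00] F [-10.   -4.1  11. ] T [-0.5   0.62 -0.25] gap 0.526 gf 45.0706164287476 q6 0.26
```

```bash
python3 -m creep '[[-0.4,[0,-0.003,0],0.04],[-0.4,[0,-0.003,0],0.08],[-0.4,[0,-0.003,0],0.12],[-0.4,[0,-0.003,0],0.12]]' 55
python3 -c "from h import *;go([])"
```

```text
clock: 4.95
tcp_pos: [0.5611, 0.3085, 0.0792]
ee_rot: [-3.14, 0.005, 1.449]
wrist_force: [-4.2, -5.1, 9.8]
finger_gap: 0.527
grasp_force: 57.2
t 4.95 tcp [0.5611 0.3085 0.0792] rot [-3.14   0.005  1.449] F [-4.2 -5.1  9.8] T [-0.9   0.58  2.1 ] gap 0.527 gf 57.211675879893846 q6 0.44
```

```bash
python3 -m creep '[[-0.4,[0,0,0],0.02],[-0.4,[0,0,0],0.04],[-0.4,[0,0,0],0.04],[-0.4,[0,0,0],0.04]]' 60
python3 -c "from h import *;go([])"
```

```text
clock: 5.45
tcp_pos: [0.5607, 0.3074, 0.0792]
ee_rot: [-3.139, 0.007, 1.386]
wrist_force: [-6.9, -10.2, 12.4]
finger_gap: 0.529
grasp_force: 62.8
t 5.45 tcp [0.5607 0.3074 0.0792] rot [-3.139  0.007  1.386] F [ -6.9 -10.2  12.4] T [-1.49  1.01  2.34] gap 0.529 gf 62.79988256923389 q6 0.51
```

```bash
python3 -m creep '[[-0.4,[-0.003,-0.001,0],0.02],[-0.4,[-0.003,-0.001,0],0.04],[-0.4,[-0.003,-0.001,0],0.05],[-0.4,[-0.003,-0.001,0],0.05]]' 60
python3 -c "from h import *;go([])"
```

```text
clock: 5.95
tcp_pos: [0.5598, 0.3057, 0.0792]
ee_rot: [-3.14, 0.007, 1.307]
wrist_force: [-6.2, -10.0, 12.3]
finger_gap: 0.529
grasp_force: 64.2
t 5.95 tcp [0.5598 0.3057 0.0792] rot [-3.14   0.007  1.307] F [ -6.2 -10.   12.3] T [-1.49  1.01  2.11] gap 0.529 gf 64.18052906788944 q6 0.58
```

```bash
python3 -m creep '[[0.3,[0,0,0],0],[1,[0,0,0],0],[1,[0,0,0],0],[1,[0,0,-0.05],0],[1,[0,0,-0.15],0]]' 8
python3 -m creep '[[1,[0,0,-0.0],0.1],[1,[0,0,0],0.22],[1,[0,0,0],0.33],[1,[0,0,0],0.44],[1,[0,0,0],0.55]]'
python3 -m creep '[[1,[0,0,-0.0],0.1],[1,[0,0,0],0.142],[1,[0,0,0],0.142]]'
python3 -c "from h import *;go([[.592,.173,.17],[.592,.173,.087]])"
```

```text
clock: 6.58
tcp_pos: [0.559, 0.3075, 0.1661]
ee_rot: [-3.135, 0.004, 1.302]
wrist_force: [1.2, 0.7, 0.5]
finger_gap: 0.999
grasp_force: 0.0
clock: 7.2
tcp_pos: [0.5611, 0.3083, 0.1684]
ee_rot: [-3.141, 0.001, 0.432]
wrist_force: [-0.8, 0.2, -0.2]
finger_gap: 0.999
grasp_force: 0.0
clock: 7.58
tcp_pos: [0.5611, 0.3083, 0.1685]
ee_rot: [3.142, 0.001, 0.216]
wrist_force: [-0.1, 0.5, -0.4]
finger_gap: 0.998
grasp_force: 0.0
t 7.575 tcp [0.5611 0.3083 0.1685] rot [3.142e+00 1.000e-03 2.160e-01] F [-0.1  0.5 -0.4] T [-0.06  0.14 -0.03] gap 0.998 gf 0.0 q6 1.67
units to [0.592, 0.173, 0.17] [ 0.002   0.2312 -0.0025]
units to [0.592, 0.173, 0.087] [0.0021 0.2312 0.1358]
```

```bash
python3 -m creep '[[1,[0.002,0.1,0],0],[1,[0.002,0.2,0],0],[1,[0.002,0.231,0],0],[1,[0.002,0.231,0],0]]' 8
python3 - <<'E'
from h import *
go([[.592,.173,.087]])
a=cams.camera("top");b=cams.camera("side")
cv2.imwrite("pics/c3.png",np.hstack([cv2.resize(a[120:220,190:290],(400,400),interpolation=2),cv2.resize(b[140:240,215:315],(400,400),interpolation=2)]))
E
```

```text
clock: 8.07
tcp_pos: [0.5923, 0.1723, 0.1688]
ee_rot: [-3.141, 0.0, 0.213]
wrist_force: [-0.1, 0.6, 0.1]
finger_gap: 1.002
grasp_force: 0.0
t 8.075 tcp [0.5923 0.1723 0.1688] rot [-3.141  0.     0.213] F [-0.1  0.6  0.1] T [0.02 0.17 0.02] gap 1.002 gf 0.0 q6 1.45
units to [0.592, 0.173, 0.087] [-0.0002 -0.0012  0.1363]
```

View pics/c3.png

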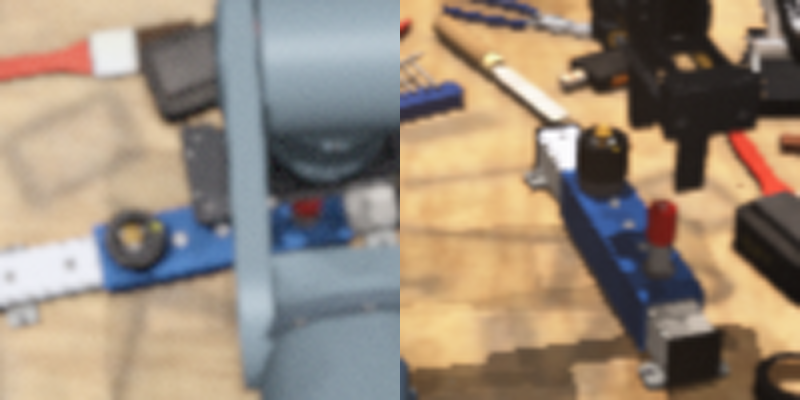

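The mark on the sleeve, now at (155,227), has moved from 12 to 3 o'clock. That is about 80° clockwise, and the bit is still upright. The gripper stands above the knob at (660,220). I'll check alignment from the side view and descend.

```bash
python3 -c "
from h import *
s=cams.camera_model('side')
for X in ([.603,.122,.169],[.592,.173,.121]): print((proj(s,np.array(X))-[215,140])*4+[400,0])"
python3 -m creep '[[1,[0,0,0.08],0],[1,[0,0,0.136],0],[1,[0,0,0.136],0]]' 6
python3 -m creep '[[-0.3,[0,0,0],0],[-0.8,[0,0,0],0],[-0.8,[0,0,0],0],[-0.8,[0,0,0],0],[-0.8,[0,0,0],0]]' 6
python3 -c "from h import *;go([])"
```

```text
[685.34409529 188.06707204]
[657.69181632 206.52043533]
clock: 8.55
tcp_pos: [0.5891, 0.1747, 0.0841]
ee_rot: [-3.14, 0.006, 0.217]
wrist_force: [-0.1, 0.6, -0.3]
finger_gap: 1.001
grasp_force: 0.0
clock: 9.18
tcp_pos: [0.5922, 0.173, 0.0875]
ee_rot: [3.142, -0.0, 0.215]
wrist_force: [0.1, 0.2, 0.0]
finger_gap: 0.456
grasp_force: 0.0
t 9.175 tcp [0.5922 0.173  0.0875] rot [ 3.142 -0.     0.215] F [0.1 0.2 0. ] T [-0.02  0.11  0.04] gap 0.456 gf 0.0 q6 1.45
```

Alignment matches to within about 2 mm. I'll close gently.

```bash
python3 -m creep '[[-0.8,[0,0,0],0],[-0.8,[0,0,0],0],[-0.8,[0,0,0],0],[-0.8,[0,0,0],0]]' 6
python3 -c "from h import *;go([])"
```

```text
clock: 9.68
tcp_pos: [0.592, 0.1733, 0.0872]
ee_rot: [-3.141, 0.0, 0.215]
wrist_force: [0.0, 1.2, 0.8]
finger_gap: 0.267
grasp_force: 6.0
t 9.675 tcp [0.592  0.1733 0.0872] rot [-3.141  0.     0.215] F [0.  1.2 0.8] T [ 0.27  0.17 -0.06] gap 0.267 gf 6.000011858996004 q6 1.45
```

Gripped at 23.5 mm, as expected for the 24 mm knob. I'll tighten the grip and lift.

```bash
python3 -m creep '[[-0.9,[0,0,0],0],[-0.9,[0,0,0],0],[-0.9,[0,0,-0.01],0],[-0.9,[0,0,-0.022],0],[-0.9,[0,0,-0.022],0]]' 40
python3 -c "from h import *;go([])"
```

```text
clock: 10.3
tcp_pos: [0.5919, 0.173, 0.0993]
ee_rot: [-3.141, 0.0, 0.215]
wrist_force: [5.4, 2.6, -11.1]
finger_gap: 0.255
grasp_force: 40.0
t 10.3 tcp [0.5919 0.173  0.0993] rot [-3.141  0.     0.215] F [  5.4   2.6 -11.1] T [ 0.37 -0.68  0.03] gap 0.255 gf 39.99752218835056 q6 1.45
```

```bash
python3 -m creep '[[-0.9,[0,-0.025,0],0],[-0.9,[0,-0.05,0],0],[-0.9,[0,-0.07,0],0],[-0.9,[0,-0.083,0],0],[-0.9,[0,-0.083,0],0]]'
python3 -c "from h import *;go([]);s=readout.get_state()['tcp_pos'];print(np.linalg.norm(s[:2]-[.592,.1732]))"
```

```text
clock: 10.92
tcp_pos: [0.58, 0.2227, 0.0996]
ee_rot: [-3.141, 0.003, 0.216]
wrist_force: [-0.5, 1.1, -11.0]
finger_gap: 0.256
grasp_force: 40.0
t 10.925 tcp [0.58   0.2227 0.0996] rot [-3.141e+00  3.000e-03  2.160e-01] F [ -0.5   1.1 -11. ] T [ 0.19  0.31 -0.04] gap 0.256 gf 39.997449684888124 q6 1.53
0.05089644204739668
```

```bash
python3 -m creep '[[-0.9,[0,0.001,0.006],0],[-0.9,[0,0.001,0.012],0],[-0.9,[0,0.001,0.018],0],[-0.9,[0,0.001,0.023],0],[-0.9,[0,0.001,0.023],0]]'
python3 -c "from h import *;go([]);s=readout.get_state()['tcp_pos'];print(np.linalg.norm(s[:2]-[.592,.1732]))"
```

```text
clock: 11.55
tcp_pos: [0.5805, 0.2217, 0.0872]
ee_rot: [-3.14, 0.002, 0.215]
wrist_force: [-8.7, 2.1, -1.5]
finger_gap: 0.257
grasp_force: 40.0
t 11.55 tcp [0.5805 0.2217 0.0872] rot [-3.14e+00  2.00e-03  2.15e-01] F [-8.7  2.1 -1.5] T [ 0.41  1.49 -0.03] gap 0.257 gf 39.999657310545444 q6 1.53
0.04983743266767321
```

```bash
python3 -m creep '[[-0.9,[-0.001,0,0.002],0],[-0.9,[-0.002,0,0.004],0],[-0.9,[-0.002,0,0.004],0],[-0.9,[-0.002,0,0.004],0]]'
python3 - <<'E'
from h import *
b=cams.camera("side");a=cams.camera("top");go([])
cv2.imwrite("pics/c4.png",np.hstack([cv2.resize(a[120:220,190:290],(400,400),interpolation=2),cv2.resize(b[140:240,215:315],(400,400),interpolation=2)]))
E
```

```text
clock: 12.05
tcp_pos: [0.5806, 0.2217, 0.0871]
ee_rot: [-3.14, -0.001, 0.215]
wrist_force: [-11.0, 2.5, 8.9]
finger_gap: 0.254
grasp_force: 40.0
t 12.15 tcp [0.5806 0.2217 0.0871] rot [-3.14e+00 -1.00e-03  2.15e-01] F [-10.8   3.    8.7] T [ 0.34  1.81 -0.02] gap 0.253 gf 40.00183987431228 q6 1.53
```

View pics/c4.png

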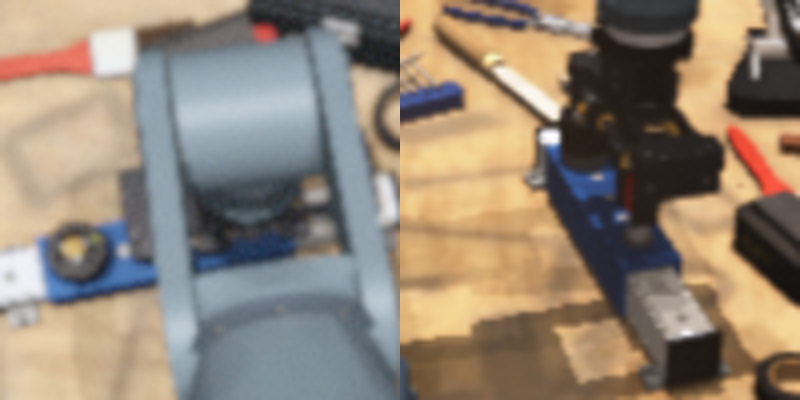

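The chuck has moved from (137,240) to (80,252), about 50 mm. The knob is back at its home height and pressed against its stop with about 9 N, and it is still gripped. I'll hand it in.

```bash
python3 -c "from plant import manip;print(manip.sign_off())"
```

```text
the job is handed in; nothing more can be done
None
```

I handed the job in at about 12 s: the chuck is tight on the bit, the sledge is one hole along (about 50 mm), and the pin is home with the red knob still gripped at 40 N; `sign_off()` returned no verdict.

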